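# Tip the chemical carton into the picture bay and photograph its label

## Robot

A 6-joint arm with a two-finger parallel gripper is mounted at the origin on the work surface. World frame = base frame: x ahead of the robot, y to its left, z up, the work surface at z = 0. Lengths are in m, angles in degrees, forces in N, time in s.
With the tool pointing down it reaches from about 0.325 to 0.85 m from the base axis. Payload 4.4 kg.
Tool frame: the origin (TCP) lies midway between the tips of the shut fingers; the grasp point (between the pads) lies 19 mm behind it; z points along the fingers, x is the direction in which the jaws open and shut, and the axes are right-handed (so a half turn about z gives the same grasp; the last joint's range is limited). The gripper opens to 94 mm and grips with 3 to 60 N. Pads are 16 mm wide; open, the fingers measure 119 mm over their backs; the gripper's body (75 mm by 177 mm) begins 78 mm behind the grasp point.
Start: joints at [-78.696, 11.837, 88.321, -0, 79.842, -8.623], TCP at [0.196, -0.541, 0.205] pointing down, gripper open.
Joint ranges: [-156.59, 156.59], [-49.26, 127.26], [12.9, 141.05], [-63.56, 243.56], [4.71, 150.69], [-161.64, 161.64]. Speed limits (degrees/s): [159.86, 159.86, 180, 180, 180, 180].

## Interface

Orientations are given as [roll, pitch, yaw] about the fixed x, y, z axes, in that order (R = Rz(yaw) Ry(pitch) Rx(roll)).
In Python, from bench import env gives the robot as it stands.
- The arm moves only by the tool jog_arm, never from a script. Its argument "targets" is a list of rows, each a list of 3 entries, a list of its own where there are three numbers: the turn, a rotation vector about the tool's x, y, z in degrees, then the shift along the tool's x, y, z in cm, then the closure in counts, from 0 (fully open) to 255 (shut). A call has 1 to 8 rows; each row shifts and turns the pose as measured when the row begins, along the tool's axes as they then stand; what a row does not reach is not made up. A row lasts 1/10 s, in which the tool goes at most 50 mm and 8.59 degrees, less where a joint would pass 70% of its speed; a pose out of reach is approached as far as the arm can. A call is refused whole if a number of a shift passes 5 or a number of a turn 8.59, either way. A call with a gripper value outside its range is refused whole. The fingers move at their own pace and stop on an object; "grip_force" is the grip in N (left out, the last holds). Time passes only in rows, so rows that do not move let the fingers close. It gives the time, the measured TCP pose, the force and the opening at its end, in the units of the state.
- env.get_state(): the state, without advancing time (a new reading comes with each control period).
- env.grab_frame(name): name is "scene" or "top" or "wrist"; returns a dict with "color" (384x512x3 uint8, red, green, blue), "intrinsics" (3x3 intrinsics, pixels), "rvec" (rotation vector, rad) and "tvec" (3), from world to camera coordinates, as OpenCV has them; the wrist camera has in their place "hand_eye" (4x4, takes a point from camera to tool coordinates, whose origin is the TCP and whose axes are the tool frame's). Camera axes: x right, y down, z forward; pixel columns grow to the right and rows downward; lengths in m; the calibration is good to about 2 mm. A picture is of the moment at which its call begins: read the wrist's pose just before it. There is no depth.
- env.close_job(): hands the job in, once; it reports no verdict.
The state is a dict: "t": time; "qpos": joint angles; "joint_vel": joint speeds; "joint_torque": joint torques, N m; "eef_pos": TCP position; "tcp_rot": TCP orientation; "wrist_force": force on the tool from outside, world axes, zero at the start; "wrist_torque": the same for the moment, N m; "finger_gap": finger opening in m.
Only numpy, scipy, OpenCV 4.12 (cv2) and the standard library are available. Lean on these libraries where they do the work, as an engineer would, in place of code of your own. Each camera call takes 0.05 s, during which the arm holds its last target.

## Task

Gently push the standing yellow carton over so that it lies flat with its hazard label facing up and no part of it beyond the outer edge of the black-and-yellow tape rectangle; do not pick it up, its glued bottom may give way. Once it lies still, press the green button on the yellow-topped box fully down to take the label's picture and let it come up again. Leave everything else where it stands.

Things in the scene. Friction and masses are not known exactly. Their poses are not given: they have to be found in the camera images.
- carton: Yellow carton with green bands, standing upright: 50 mm thick (its x), 110 mm wide (its y), 170 mm tall (its z), 0.25 to 0.5 kg, evenly filled. Origin: centre of its underside. The white label with the red diamond is on its -x face; its +x face looks into the taped rectangle, whose near edge it stands across. Friction on the deck about 0.6: pushed below 40 mm it slides instead of tipping.
- carton_mid (a point): The carton's middle, 85 mm above its underside while it stands; 25 mm above the deck when it lies flat.
- carton_foot (a point): Middle of the lower edge of the carton's +x face, 18 to 35 mm inside the tape's outer edge. Pushed slowly along +x near the top of the label face, the carton pivots on this edge; past 16 degrees of lean (some 40 mm of push at 140 mm height) it falls by itself onto its +x face and then reaches 170 mm beyond this edge.
- carton_foot_left (a point): Lower +y corner of the carton's +x face.
- carton_foot_right (a point): Lower -y corner of the carton's +x face.
- carton_top_left (a point): Upper +y corner of the carton's +x face.
- carton_top_right (a point): Upper -y corner of the carton's +x face.
- bay: Rectangle of black-and-yellow tape stuck flat on the deck (no height to speak of), 240 mm long (its x) by 190 mm wide (its y) over its outer edges, tape 22 mm wide. Origin: its centre, on the deck. Its +x points away from the end where the carton stands.
- station: Fixed push-button box of the label camera: grey with a yellow top, 90 x 90 mm, top 52 mm above the deck, the green button in the middle. Origin: centre of its underside.
- capture_top (a point): Middle of the green button's top face, 70 mm above the deck when up. The button is 32 mm across, in a black collar 48 mm across that is 12 mm high over the box top.
- capture (a joint): Travel of the green button: 0 up, 0.006 m fully down; it springs back up. It begins to move at about 1.5 N and is fully down at 5 N.
- can_white: Slim white aerosol can with a blue band, 52 mm across, 195 mm tall, loose, to be left alone. Origin: centre of its underside.
- can_red: Yellow and red aerosol can with a red cap, 66 mm across, 200 mm tall, loose, to be left alone. Origin: centre of its underside.
- can_blue: White aerosol can with a blue band and a blue cap, 66 mm across, 200 mm tall, loose, to be left alone. Origin: centre of its underside.
- paint_tin: Small round paint tin with a copper-coloured band, 110 mm across, 122 mm tall, loose, to be left alone. Origin: centre of its underside.
- mug: Steel travel mug with a black lid, 81 mm across, 149 mm tall, loose, to be left alone. Origin: centre of its underside.
Things that resemble listed ones, but are neither listed nor needed, are in the scene too. What is shaped like the carton but orange is not meant. Of the things that look like the station, the smaller one is meant.

How it is judged:
By the outcome, as a careful person would: the job done as asked, in the order asked, and still so for the second after the job is handed in, with the robot touching nothing.
It also fails if it takes over 42 s, if anything falls off the work surface, if the arm or the gripper's body presses on something with over 40 N, if the wrist force passes 120 N, or if a joint passes its speed limit or range.

## Working session

There is one attempt and no reset: what is moved stays moved. The work goes in short steps, Python scripts to look and compute and a tool call to move; the robot and the scene stay as the last step left them, time stands still between calls to the robot, and variables do not carry over. Pictures are saved under pics/ and viewed, and the job is handed in when it is done.

Besides the shell and the picture viewer there is one more tool, called as name(argument=value, ...), one argument or row to a line, values as JSON. jog_arm: Moves the arm, as the interface text tells. Its arguments: {"type":"object","properties":{"targets":{"type":"array","items":{"type":"array"}},"grip_force":{"type":"number"}},"required":["targets"]}

```bash
ls; mkdir -p pics; cat > h.py <<'E'
import numpy as np, cv2
from bench import env
def grab(n,save=None):
    s=env.get_state(); f=env.grab_frame(n)
    if save: cv2.imwrite('pics/'+save, f['color'][:,:,::-1])
    K=np.array(f['intrinsics'],float)
    if n=='wrist': 
        return f['color'],K,s,np.array(f['hand_eye'])
    R=cv2.Rodrigues(np.array(f['rvec'],float))[0]; t=np.array(f['tvec'],float).ravel()
    return f['color'],K,R,t
def ray(K,R,t,uv):
    c=-R.T@t; d=R.T@np.linalg.solve(K,np.array([uv[0],uv[1],1.])); return c,d/np.linalg.norm(d)
def onz(K,R,t,uv,z):
    c,d=ray(K,R,t,uv); return c+d*(z-c[2])/d[2]
def proj(K,R,t,P):
    p=K@(R@np.asarray(P)+t); return p[:2]/p[2]
def tri(rs):
    A=0;b=0
    for c,d in rs:
        M=np.eye(3)-np.outer(d,d); A=A+M;b=b+M@c
    return np.linalg.solve(A,b)
E
python3 - <<'E'
from h import *
for n in('scene','top'):
    im,K,R,t=grab(n,n+'0.png'); print(n,K.round(1).tolist(),(-R.T@t).round(3)); np.savez(n+'.npz',im=im,K=K,R=R,t=t)
print(grab('wrist','wrist0.png')[3]); print(env.get_state())
E
```

```text
pics
scene [[468.3, 0.0, 250.7], [0.0, 468.3, 191.3], [0.0, 0.0, 1.0]] [1.257 0.727 1.174]
top [[416.8, 0.0, 255.9], [0.0, 416.8, 192.4], [0.0, 0.0, 1.0]] [ 0.363 -0.021  1.353]
[[ 9.99998484e-01  1.19650239e-03  1.26514868e-03  7.08733277e-04]
 [-1.49776840e-03  9.61603565e-01  2.74438226e-01 -7.93728966e-02]
 [-8.88205486e-04 -2.74439705e-01  9.61603899e-01 -1.81636754e-01]
 [ 0.00000000e+00  0.00000000e+00  0.00000000e+00  1.00000000e+00]]
{'t': 0.15, 'qpos': array([-7.86968780e+01,  1.18751296e+01,  8.83835812e+01, -7.64726597e-04,
        7.98440336e+01, -8.62123896e+00]), 'joint_vel': array([-0.04059423, -0.15142435, -0.35218998,  0.00457849, -0.03901268,
        0.12477456]), 'joint_torque': array([ 7.30960674e-04, -3.71313035e+01, -2.81814337e+01,  6.99973712e-02,
        3.26871278e-02, -1.04726942e-04]), 'eef_pos': array([ 0.19582619, -0.53996257,  0.2045568 ]), 'tcp_rot': array([-1.79985342e+02,  1.01696268e-01, -7.00754905e+01]), 'wrist_force': array([ 0.54657394, -0.16805819, -0.97265325]), 'wrist_torque': array([-0.0195306 ,  0.0529462 , -0.01612829]), 'finger_gap': 0.09413472901886284}
```

View pics/scene0.png

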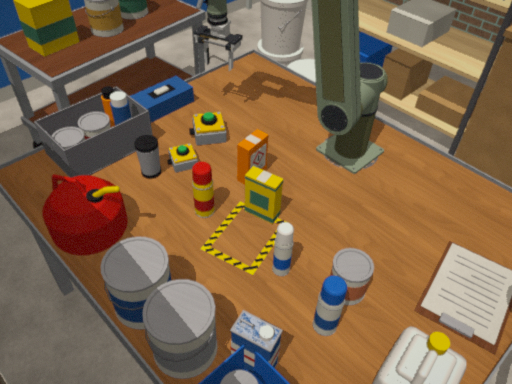

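View pics/top0.png

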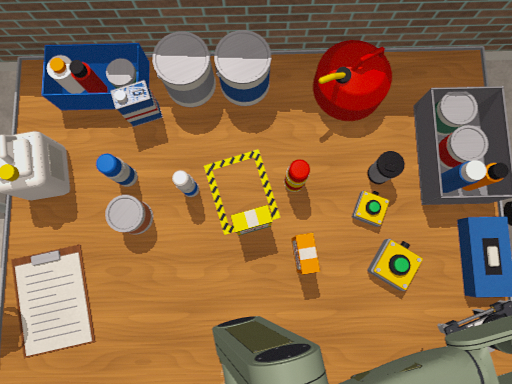

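View pics/wrist0.png

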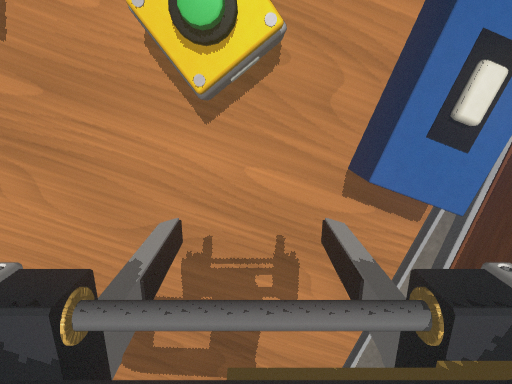

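The top view shows the bay at about (242,192), the carton's top at (252,218), the small station's button at (373,208), the larger look-alike at (400,265), and the orange carton at (307,253). The scene view shows the same layout. Next I'll measure.

```bash
python3 - <<'E'
from h import *
for n,(x0,y0,x1,y1) in {'top':(170,130,430,310),'scene':(130,120,330,290)}.items():
    d=np.load(n+'.npz'); im=d['im'][y0:y1,x0:x1,::-1]
    s=3 if n=='top' else 3.5
    im=cv2.resize(im,None,fx=s,fy=s,interpolation=cv2.INTER_CUBIC)
    cv2.imwrite(f'pics/{n}_z.png',im); print(im.shape)
E
```

```text
(540, 780, 3)
(595, 700, 3)
```

View pics/top_z.png

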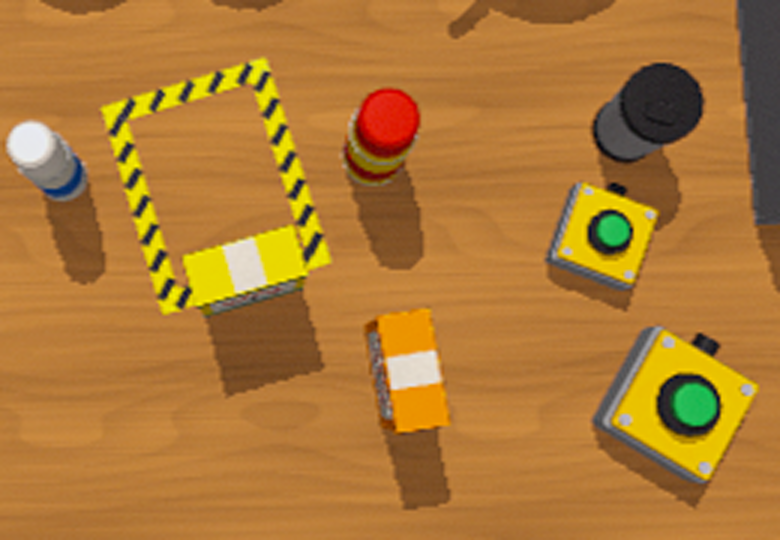

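View pics/scene_z.png

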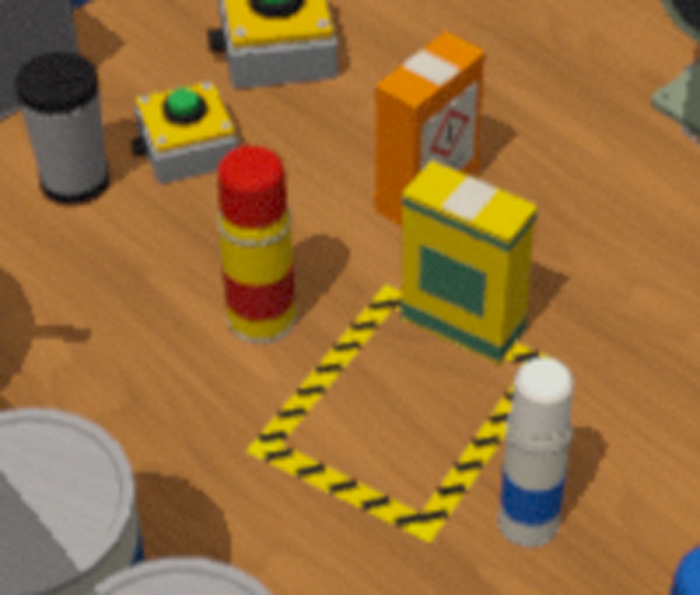

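```bash
cat > m.py <<'E'
from h import *
T=np.load('top.npz');S=np.load('scene.npz')
def uvT(p): return ((p[0]+.5)/3+170-.5,(p[1]+.5)/3+130-.5)
def uvS(p): return ((p[0]+.5)/3.5+130-.5,(p[1]+.5)/3.5+120-.5)
aT=(T['K'],T['R'],T['t']);aS=(S['K'],S['R'],S['t'])
E
python3 - <<'E'
from m import *
np.set_printoptions(suppress=True,precision=4)
bT=[(102,108),(268,57),(331,262),(165,314)]
b=[onz(*aT,uvT(p),0) for p in bT]
for i in range(4): print('bay',b[i],'edge',np.linalg.norm(b[i]-b[(i+1)%4]))
print('centre',np.mean(b,0)); d=(b[0]+b[1]-b[2]-b[3])/2; print('x yaw',np.degrees(np.arctan2(d[1],d[0])))
print('bay from scene far-left,far-right', onz(*aS,uvS((432,542)),0), onz(*aS,uvS((248,452)),0), onz(*aS,uvS((388,285)),0))
# carton top corners: far-left(+x,+y), far-right(+x,-y), near-right, near-left
cT=[(183,257),(295,226),(308,276),(191,308)]
c=[onz(*aT,uvT(p),.17) for p in cT]
for i in range(4): print('carton',c[i],'edge',np.linalg.norm(c[i]-c[(i+1)%4]))
print(np.mean(c,0)); d=(c[0]-c[1]); print('yaw y-axis -90',np.degrees(np.arctan2(d[1],d[0]))-90); d=(c[3]-c[2]);print('yaw2',np.degrees(np.arctan2(d[1],d[0]))-90)
# two-view heights : far-left = scene (513,240), far-right = scene(403,200), near-right=(430,162) near-left (537,205)
cS=[(513,241),(403,201),(432,162),(537,206)]
for p,q in zip(cT,cS): print('tri',tri([ray(*aT,uvT(p)),ray(*aS,uvS(q))]))
print('foot scene', onz(*aS,uvS((403,314)),0), onz(*aS,uvS((502,356)),0))
# button
for p,q in [((613,232),(184,101))]:
  print('button',tri([ray(*aT,uvT(p)),ray(*aS,uvS(q))]),onz(*aT,uvT(p),.07))
st=[(583,182),(658,212),(631,289),(554,256)]
s=[onz(*aT,uvT(p),.052) for p in st]; print(s,np.mean(s,0),[np.linalg.norm(s[i]-s[(i+1)%4]) for i in range(4)])
E
```

```text
bay [0.6762 0.1603 0.    ] edge 0.19308263242939913
bay [ 0.7304 -0.0251  0.    ] edge 0.2393857884347586
bay [ 0.4995 -0.0886  0.    ] edge 0.18823486534282663
bay [0.447  0.0922 0.    ] edge 0.23915203664268078
centre [0.5883 0.0347 0.    ]
x yaw 15.964462051483178
bay from scene far-left,far-right [0.6775 0.1622 0.    ] [ 0.7317 -0.0194  0.    ] [ 0.4997 -0.0859  0.    ]
carton [0.4902 0.0604 0.17  ] edge 0.11063639709628921
carton [ 0.5176 -0.0468  0.17  ] edge 0.049285122513363706
carton [ 0.4696 -0.0579  0.17  ] edge 0.11471528226263726
carton [0.4416 0.0533 0.17  ] edge 0.04904161448834799
[0.4797 0.0023 0.17  ]
yaw y-axis -90 14.358872172767931
yaw2 14.105735521290939
tri [0.49   0.0617 0.1639]
tri [ 0.5192 -0.0466  0.1546]
tri [ 0.4704 -0.0584  0.164 ]
tri [0.4435 0.0514 0.1683]
foot scene [ 0.5152 -0.0476  0.    ] [0.483  0.0552 0.    ]
button [ 0.5184 -0.3784  0.0643] [ 0.5174 -0.3765  0.07  ]
[array([ 0.5732, -0.3535,  0.052 ]), array([ 0.5397, -0.4299,  0.052 ]), array([ 0.4597, -0.3963,  0.052 ]), array([ 0.4957, -0.3185,  0.052 ])] [ 0.5171 -0.3745  0.052 ] [np.float64(0.08344126310475054), np.float64(0.08677521903474578), np.float64(0.08566657190873711), np.float64(0.08500436758289916)]
```

```bash
cat >> h.py <<'E'
from scipy.spatial.transform import Rotation as Ro
def togo(P,yaw=None):
    s=env.get_state(); R=Ro.from_euler('xyz',s['tcp_rot'],degrees=True)
    d=R.inv().apply(np.array(P)-s['eef_pos'])*100
    print('t',round(s['t'],2),'pos',s['eef_pos'].round(4),'rot',s['tcp_rot'].round(2),'shift cm',d.round(2), 'F',s['wrist_force'].round(2))
    if yaw is not None:
        print('turn',np.degrees((R.inv()*Ro.from_euler('xyz',[180,0,yaw],degrees=True)).as_rotvec()).round(2))
E
python3 - <<'E'
from m import *
np.set_printoptions(suppress=True,precision=3)
for p in [(378,318),(430,309),(447,424),(397,431)]: print('orange top',onz(*aT,uvT(p),.17))
print('redcan top',onz(*aT,uvT((389,120)),.2)); print('white',onz(*aT,uvT((36,144)),.195)); print('mug',onz(*aT,uvT((661,104)),.149))
togo([.405,-.017,.26],-75)
E
```

```text
orange top [ 0.429 -0.123  0.17 ]
orange top [ 0.436 -0.172  0.17 ]
orange top [ 0.329 -0.183  0.17 ]
orange top [ 0.324 -0.137  0.17 ]
redcan top [ 0.612 -0.137  0.2  ]
white [0.598 0.197 0.195]
mug [ 0.634 -0.41   0.149]
t 0.15 pos [ 0.196 -0.54   0.205] rot [-179.99    0.1   -70.08] shift cm [-42.05 -37.49  -5.46] F [ 0.55 -0.17 -0.97]
turn [-0.01  0.1   4.92]
```

jog_arm(
  targets=[
    [[0,0,1.0],[-3,-2.5,-2],92],
    [[0,0,1.0],[-3,-2.5,-2],92],
    [[0,0,1.0],[-3,-2.5,-1.5],92],
    [[0,0,1.0],[-3,-2.5,0],92],
    [[0,0,1],[-3,-2.5,0],92],
    [[0,0,0],[-3,-2.5,0],92],
    [[0,0,0],[-3,-2.5,0],92],
  ],
)

```text
t: 0.85
eef_pos: [0.303, -0.2822, 0.2586]
tcp_rot: [-179.9, 0.5, -75.8]
wrist_force: [0.8, 0.1, 0.3]
finger_gap: 0.0603
```

```bash
python3 -c "
from h import *
togo([.405,-.017,.26],-75)"
```

```text
t 0.85 pos [ 0.303  -0.2822  0.2586] rot [-179.95    0.48  -75.84] shift cm [-23.22 -16.38   0.07] F [0.84 0.13 0.26]
turn [-0.06  0.48 -0.84]
```

jog_arm(
  targets=[
    [[0,0.4,-0.8],[-3.3,-2.4,0],92],
    [[0,0,0],[-3.3,-2.4,0],92],
    [[0,0,0],[-3.3,-2.4,0],92],
    [[0,0,0],[-3.3,-2.4,0],92],
    [[0,0,0],[-3.3,-2.4,0],92],
    [[0,0,0],[-3.3,-2.4,0],92],
    [[0,0,0],[0,0,0],92],
  ],
)

```text
t: 1.55
eef_pos: [0.3932, -0.0398, 0.2584]
tcp_rot: [-179.8, 0.1, -74.7]
wrist_force: [-0.5, -0.1, 0.1]
finger_gap: 0.06
```

```bash
python3 -c "
from h import *
togo([.405,-.017,.14],-75)
im,K,s,H=grab('wrist','w1.png')"
```

```text
t 1.55 pos [ 0.3932 -0.0398  0.2584] rot [-1.7981e+02  1.1000e-01 -7.4740e+01] shift cm [-1.87 -1.7  11.85] F [-0.48 -0.11  0.14]
turn [-0.19  0.11  0.26]
```

View pics/w1.png

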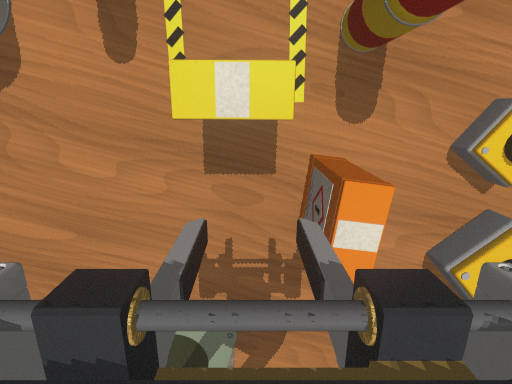

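The wrist view shows the carton's top at (170..295, 61..119), nearly parallel to the image rows. The orange box is off to the right. Next I'll cast these corners and the tape edges.

```bash
cat >> h.py <<'E'
def wr(K,s,H,uv):
    R=Ro.from_euler('xyz',s['tcp_rot'],degrees=True).as_matrix()
    d=R@H[:3,:3]@np.linalg.solve(K,np.array([uv[0],uv[1],1.])); c=R@H[:3,3]+s['eef_pos']; return c,d/np.linalg.norm(d)
def wz(K,s,H,uv,z):
    c,d=wr(K,s,H,uv); return c+d*(z-c[2])/d[2]
E
python3 - <<'E'
from h import *
np.set_printoptions(suppress=True,precision=4)
im,K,s,H=grab('wrist')
c=[wz(K,s,H,p,.17) for p in [(169.5,60.5),(295.5,60.5),(293.5,119),(172.5,119)]]
for i in range(4): print(c[i],np.linalg.norm(c[i]-c[(i+1)%4]))
print('mid',np.mean(c,0)); d=c[3]-c[2];print(np.degrees(np.arctan2(d[1],d[0]))-90); d=c[0]-c[1];print(np.degrees(np.arctan2(d[1],d[0]))-90)
for p in [(163,0),(173,55),(289,0),(308,0),(305,102)]: print(p,wz(K,s,H,p,0))
T=np.load('top.npz')
for p,q in [((293.5,119),(308,276)),((172.5,119),(191,308))]:
    u=((q[0]+.5)/3+169.5,(q[1]+.5)/3+129.5); print('tri',tri([wr(K,s,H,p),ray(T['K'],T['R'],T['t'],u)]))
togo([.405,-.0165,.14],-75)
E
```

```text
[0.4883 0.0565 0.17  ] 0.10866757099522803
[ 0.5169 -0.0484  0.17  ] 0.04905840031067158
[ 0.4696 -0.0615  0.17  ] 0.109946523032096
[0.4407 0.0446 0.17  ] 0.04906278365030151
mid [ 0.4789 -0.0022  0.17  ]
15.23330554391913
15.236810401312042
(163, 0) [0.5715 0.1283 0.    ]
(173, 55) [0.5087 0.1025 0.    ]
(289, 0) [ 0.6157 -0.034   0.    ]
(308, 0) [ 0.6224 -0.0585  0.    ]
(305, 102) [ 0.4973 -0.0953  0.    ]
tri [ 0.4687 -0.058   0.1893]
tri [0.4407 0.0525 0.1475]
t 1.65 pos [ 0.3924 -0.0432  0.2583] rot [-179.9   -0.   -75. ] shift cm [-2.25 -1.89 11.83] F [ 0.21 -0.39 -0.12]
turn [-0.1 -0.   0. ]
```

jog_arm(
  targets=[
    [[0,0,0],[-1,-0.7,3],92],
    [[0,0,0],[-1,-0.8,4],92],
    [[0,0,0],[0,0,4],92],
    [[0,0,0],[0,0,0.9],92],
    [[0,0,0],[0,0,0],92],
  ],
)

```text
t: 2.15
eef_pos: [0.4035, -0.0278, 0.1382]
tcp_rot: [-179.7, -0.4, -75.7]
wrist_force: [0.5, -0.1, 0.2]
finger_gap: 0.0601
```

```bash
python3 -c "
from h import *
togo([.4307,-.013,.138],-75)
im,K,s,H=grab('wrist','w2.png')
togo([.4307,-.013,.138],-75)
grab('scene','s2.png')"
```

```text
t 2.15 pos [ 0.4035 -0.0278  0.1382] rot [-179.7    -0.37  -75.67] shift cm [-0.76 -3.01  0.04] F [ 0.51 -0.14  0.17]
turn [-0.3  -0.37 -0.67]
t 2.2 pos [ 0.4037 -0.0279  0.1388] rot [-179.67   -0.4   -75.67] shift cm [-0.78 -2.98  0.1 ] F [-0.57 -0.09 -0.81]
turn [-0.33 -0.4  -0.66]
```

View pics/w2.png

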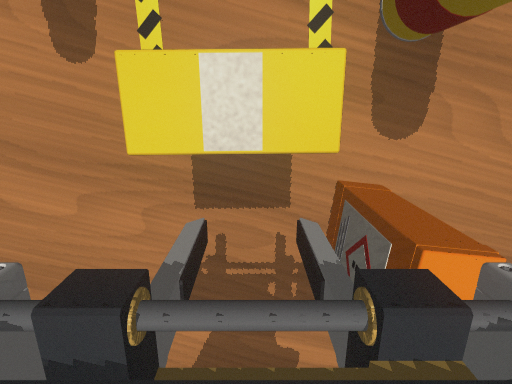

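View pics/s2.png

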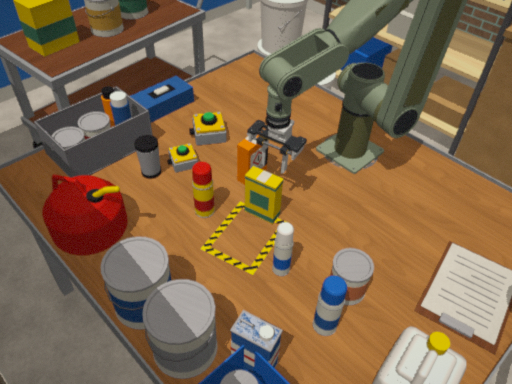

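jog_arm(
  targets=[
    [[0.3,-0.4,-0.7],[-0.8,-1,0],92],
    [[0,0,0],[0,-1,0],92],
    [[0,0,0],[0,-0.8,0],92],
    [[0,0,0],[0,-0.4,0],92],
  ],
)

```text
t: 2.65
eef_pos: [0.4411, -0.0128, 0.1467]
tcp_rot: [-178.5, -0.4, -75.0]
wrist_force: [-0.2, -0.1, -0.3]
finger_gap: 0.0602
```

```bash
python3 -c "
from h import *
togo([.4307,-.013,.138],-75)
im,K,s,H=grab('wrist','w3.png')"
```

```text
t 2.65 pos [ 0.4411 -0.0128  0.1467] rot [-178.55   -0.39  -75.02] shift cm [-0.26  1.03  0.84] F [-0.22 -0.11 -0.33]
turn [-1.45 -0.39 -0.01]
```

View pics/w3.png

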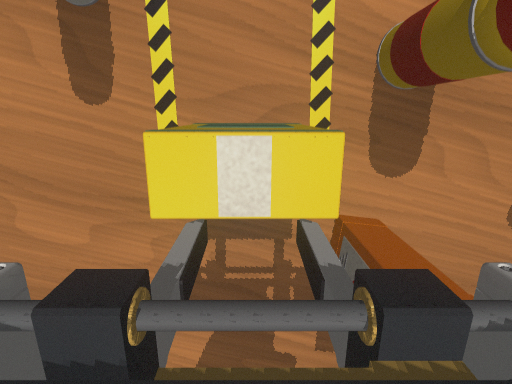

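jog_arm(
  targets=[
    [[-1.4,-0.4,0],[-0.2,-0.3,0.5],92],
    [[0,0,0],[0,-0.3,0.2],92],
    [[0,0,0],[0,-0.3,0],92],
  ],
)

```text
t: 3.0
eef_pos: [0.4507, -0.0082, 0.1403]
tcp_rot: [-180.0, -0.0, -74.9]
wrist_force: [-0.8, -0.6, 0.4]
finger_gap: 0.0602
```

```bash
python3 -c "
from h import *
togo([.4307,-.013,.138],-75)"
```

```text
t 3.0 pos [ 0.4507 -0.0082  0.1403] rot [-1.7997e+02 -4.0000e-02 -7.4920e+01] shift cm [-0.06  2.05  0.23] F [-0.84 -0.58  0.4 ]
turn [-0.03 -0.04  0.08]
```

jog_arm(
  targets=[
    [[0,0,0],[0,-0.4,0],92],
    [[0,0,0],[0,-0.4,0],92],
    [[0,0,0],[0,-0.4,0],92],
    [[0,0,0],[0,-0.4,0],92],
  ],
)

```text
t: 3.4
eef_pos: [0.4667, -0.0038, 0.1404]
tcp_rot: [-180.0, -0.0, -74.9]
wrist_force: [-0.2, 1.2, 0.4]
finger_gap: 0.0599
```

```bash
python3 -c "
from h import *
togo([.4307,-.013,.138],-75)
im,K,s,H=grab('wrist','w4.png')
grab('scene','s4.png')"
```

```text
t 3.4 pos [ 0.4667 -0.0038  0.1404] rot [-1.7998e+02 -4.0000e-02 -7.4930e+01] shift cm [-0.05  3.71  0.24] F [-0.19  1.22  0.45]
turn [-0.02 -0.04  0.07]
```

View pics/w4.png

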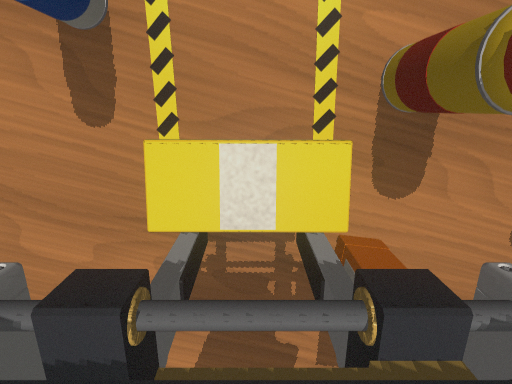

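View pics/s4.png

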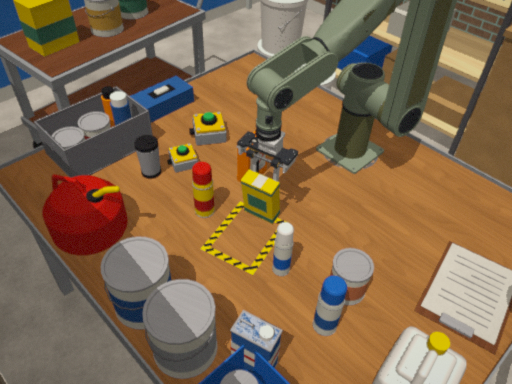

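The carton leans squarely with both fingers on it, so I'll keep going.

jog_arm(
  targets=[
    [[0,0,0],[0,-0.4,0],92],
    [[0,0,0],[0,-0.4,0],92],
    [[0,0,0],[0,-0.4,0],92],
    [[0,0,0],[0,-0.4,0],92],
  ],
)

```text
t: 3.9
eef_pos: [0.4834, 0.0007, 0.1404]
tcp_rot: [-179.9, -0.0, -74.9]
wrist_force: [-0.0, -0.1, -0.2]
finger_gap: 0.0596
```

```bash
python3 -c "
from h import *
togo([.4307,-.013,.138],-75)
grab('scene','s5.png')"
```

```text
t 3.9 pos [0.4834 0.0007 0.1404] rot [-1.7993e+02 -4.0000e-02 -7.4930e+01] shift cm [-0.05  5.45  0.24] F [-0.04 -0.1  -0.25]
turn [-0.07 -0.04  0.07]
```

View pics/s5.png

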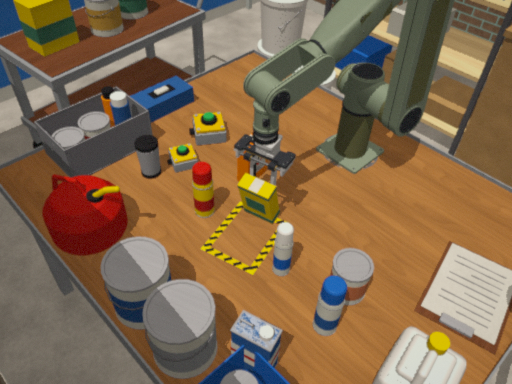

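jog_arm(
  targets=[
    [[0,0,0],[0,-0.4,0],92],
    [[0,0,0],[0,-0.4,0],92],
    [[0,0,0],[0,-0.3,0],92],
    [[0,0,0],[0,-0.3,0],92],
    [[0,0,0],[0,0,0],92],
    [[0,0,0],[0,0,0],92],
  ],
)

```text
t: 4.55
eef_pos: [0.4992, 0.0049, 0.1404]
tcp_rot: [-179.9, -0.0, -74.9]
wrist_force: [-0.7, 0.7, 0.1]
finger_gap: 0.06
```

```bash
python3 -c "
from h import *
togo([.4307,-.013,.138],-75)
grab('scene','s6.png')"
```

```text
t 4.55 pos [0.4992 0.0049 0.1404] rot [-1.7989e+02 -4.0000e-02 -7.4910e+01] shift cm [-0.06  7.08  0.23] F [-0.72  0.73  0.14]
turn [-0.11 -0.04  0.09]
```

View pics/s6.png

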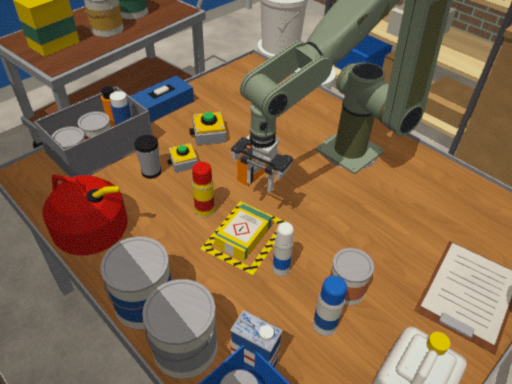

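The carton has fallen with its label up, inside the tape. I'll lift away and check from above.

jog_arm(
  targets=[
    [[0,0,0],[0,1,-2],92],
    [[0,0,0],[0,1,-4],92],
    [[0,0,0],[0,1,-4],255],
    [[0,0,0],[3,1,-2],255],
    [[0,0,0],[4,0,0],255],
    [[0,0,0],[4,0,0],255],
    [[0,0,0],[4,0,0],255],
    [[0,0,0],[4,0,0],255],
  ],
)

```text
t: 5.4
eef_pos: [0.5082, -0.1908, 0.2663]
tcp_rot: [-179.8, -0.1, -74.4]
wrist_force: [0.1, 0.0, -0.8]
finger_gap: 0.0152
```

```bash
python3 -c "
from h import *
for n in('top','scene'):
    im,K,R,t=grab(n); np.savez(n+'2.npz',im=im,K=K,R=R,t=t)
    b=(190,130,350,250) if n=='top' else (180,180,320,290)
    cv2.imwrite('pics/%s7z.png'%n,cv2.resize(im[b[1]:b[3],b[0]:b[2],::-1],None,fx=4.5,fy=4.5,interpolation=cv2.INTER_CUBIC))
togo([.5175,-.377,.26],-75)"
```

```text
t 5.5 pos [ 0.5085 -0.1937  0.2657] rot [-179.9    -0.21  -74.68] shift cm [17.91  3.98  0.62] F [ 0.54 -0.33  0.1 ]
turn [-0.1  -0.21  0.32]
```

View pics/top7z.png

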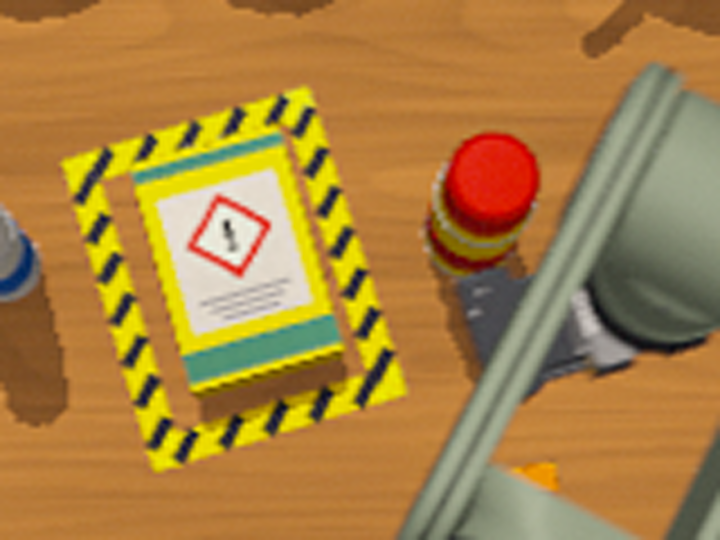

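View pics/scene7z.png

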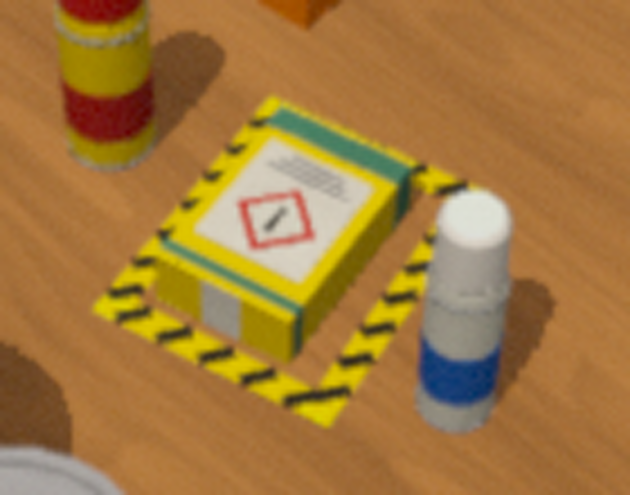

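The carton lies flat, label up, within the tape's inner edge on all sides (gaps visible). Now I'll move to the button, stopping a little above it for a wrist look.

jog_arm(
  targets=[
    [[0,0,0.3],[4,1,0],255],
    [[0,0,0],[4,1,0],255],
    [[0,0,0],[4,1,0],255],
    [[0,0,0],[3.5,3,0],255],
    [[0,0,0],[0,3,0],255],
    [[0,0,0],[0,2,3],255],
    [[0,0,0],[0,0,0],255],
  ],
)

```text
t: 6.2
eef_pos: [0.4404, -0.3735, 0.2329]
tcp_rot: [-179.9, 0.2, -74.8]
wrist_force: [0.9, -0.3, -1.6]
finger_gap: 0.0005
```

```bash
python3 -c "
from h import *
togo([.5175,-.377,.1],-75)
im,K,s,H=grab('wrist','w8.png')
np.savez('w8.npz',im=im,K=K,H=H,p=s['eef_pos'],r=s['tcp_rot'])"
```

```text
t 6.2 pos [ 0.4404 -0.3735  0.2329] rot [-1.7992e+02  1.7000e-01 -7.4810e+01] shift cm [ 2.4  -7.33 13.29] F [ 0.93 -0.31 -1.61]
turn [-0.08  0.17  0.19]
```

View pics/w8.png

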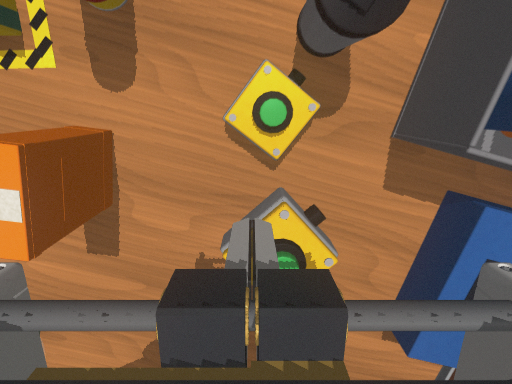

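```bash
cat > btn.py <<'E'
from h import *
def blob(im,box,thr=60):
    x0,y0,x1,y1=box; hsv=cv2.cvtColor(im[y0:y1,x0:x1].copy(),cv2.COLOR_RGB2HSV)
    m=cv2.inRange(hsv,(50,100,50),(85,255,255)); n,l,st,c=cv2.connectedComponentsWithStats(m)
    i=1+np.argmax(st[1:,4]); return c[i]+[x0,y0],st[i]
E
python3 - <<'E'
from btn import *
np.set_printoptions(suppress=True,precision=4)
d=np.load('w8.npz'); s=dict(eef_pos=d['p'],tcp_rot=d['r'])
uv,st=blob(d['im'],(220,60,325,160)); print(uv,st); w=wz(d['K'],s,d['H'],uv,.07)
T=np.load('top.npz');S=np.load('scene.npz')
ut,st=blob(T['im'],(350,180,395,230)); print(ut,st)
us,st=blob(S['im'],(165,140,200,170)); print(us,st)
a=wr(d['K'],s,d['H'],uv);b=ray(T['K'],T['R'],T['t'],ut);c=ray(S['K'],S['R'],S['t'],us)
print('wrist z',w,'top z',onz(T['K'],T['R'],T['t'],ut,.07),'scene z',onz(S['K'],S['R'],S['t'],us,.07))
print('tri',tri([a,b]),tri([b,c]),tri([a,c]),tri([a,b,c]))
togo([.5175,-.377,.1],-75)
E
```

```text
[272.8088 111.8558] [ 39  38  28  29 617]
[373.9412 206.3333] [ 18  21  12  11 102]
[181.8679 149.0943] [13  6  9  7 53]
wrist z [ 0.5186 -0.3783  0.07  ] top z [ 0.5195 -0.3765  0.07  ] scene z [ 0.5253 -0.3713  0.07  ]
tri [ 0.5194 -0.3782  0.0651] [ 0.5204 -0.3786  0.0626] [ 0.5192 -0.3793  0.0615] [ 0.5197 -0.3789  0.0621]
t 6.25 pos [ 0.4431 -0.3748  0.2366] rot [-179.69   -0.18  -74.75] shift cm [ 2.12 -7.05 13.7 ] F [-0.03 -0.22  0.75]
turn [-0.31 -0.18  0.25]
```

jog_arm(
  targets=[
    [[-0.2,-0.1,0.2],[1,-3,3],255],
    [[0,0,0],[1,-3,4],255],
    [[0,0,0],[0.3,-1.2,3],255],
    [[0,0,0],[0,0,2],255],
    [[0,0,0],[0,0,0],255],
  ],
)

```text
t: 6.75
eef_pos: [0.5345, -0.3784, 0.1262]
tcp_rot: [-179.1, -1.0, -74.7]
wrist_force: [0.4, 0.7, -0.0]
finger_gap: 0.0004
```

```bash
python3 -c "
from btn import *
togo([.519,-.378,.09],-75)
im,K,s,H=grab('wrist','w9.png')
p=np.array([256,250]); 
R=np.linalg.inv(H); q=K@(R[:3,:3]@np.zeros(3)+R[:3,3]); print('tcp px',q[:2]/q[2])
uv,st=blob(im,(190,90,330,270)); print(uv,st,wz(K,s,H,uv,.07))
togo([.519,-.378,.09],-75)"
```

```text
t 6.75 pos [ 0.5345 -0.3784  0.1262] rot [-179.09   -1.03  -74.67] shift cm [-0.52  1.54  3.59] F [ 0.38  0.68 -0.03]
turn [-0.92 -1.02  0.34]
tcp px [249.91003709 228.48655935]
[241.21825397 213.88888889] [ 36 113  35  30 504] [ 0.5232797  -0.37439026  0.07      ]
t 6.8 pos [ 0.5355 -0.3792  0.1283] rot [-178.96   -1.19  -74.67] shift cm [-0.64  1.63  3.79] F [ 0.78 -0.12  0.36]
turn [-1.04 -1.19  0.34]
```

View pics/w9.png

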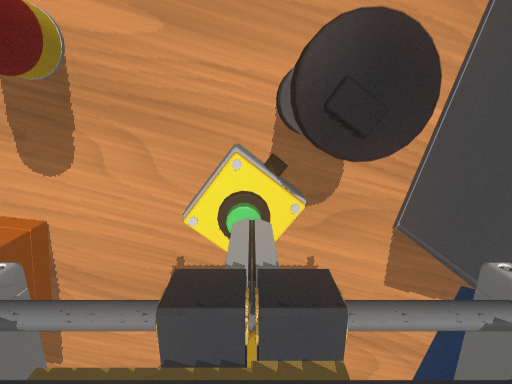

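```bash
python3 -c "
from btn import *
s=env.get_state()
s=dict(eef_pos=np.array([.5345,-.3784,.1262]),tcp_rot=[-179.09,-1.03,-74.67])
im,K,s2,H=grab('wrist')
uv,st=blob(im,(190,90,330,270)); print(uv,st)
for p in [(243.5,219),(243.5,218)]: print(wz(K,s,H,p,.07),wz(K,s2,H,p,.07))
"
```

```text
[239.51297405 214.7245509 ] [ 35 114  35  30 501]
[ 0.51920749 -0.37753731  0.07      ] [ 0.51962611 -0.37869132  0.07      ]
[ 0.52011187 -0.3772949   0.07      ] [ 0.52053752 -0.37844697  0.07      ]
```

jog_arm(
  targets=[
    [[-1,-1.1,0.3],[-0.5,1.5,0.5],255],
    [[0,0,0],[0,0,0],255],
    [[0,0,0],[0,0,0],255],
  ],
)

```text
t: 7.15
eef_pos: [0.5215, -0.3815, 0.1308]
tcp_rot: [-179.7, -0.6, -75.0]
wrist_force: [-0.8, 0.8, -0.3]
finger_gap: 0.0007
```

```bash
python3 -c "
from btn import *
togo([.519,-.378,.09],-75)
im,K,s,H=grab('wrist','w10.png')
togo([.519,-.378,.09],-75)"
```

```text
t 7.15 pos [ 0.5215 -0.3815  0.1308] rot [-179.69   -0.63  -74.99] shift cm [-0.45  0.18  4.07] F [-0.82  0.79 -0.29]
turn [-0.31 -0.63  0.01]
t 7.2 pos [ 0.5214 -0.3815  0.1308] rot [-179.7    -0.63  -75.  ] shift cm [-0.45  0.16  4.07] F [-0.52  0.94  0.13]
turn [-0.3  -0.63  0.  ]
```

View pics/w10.png

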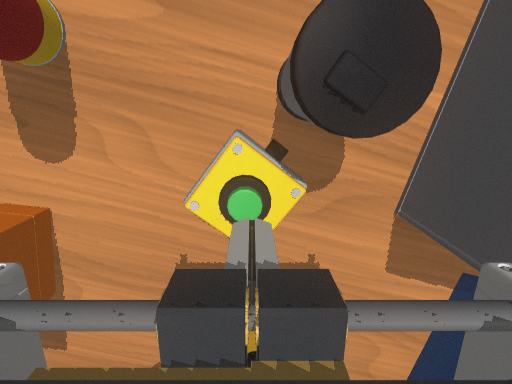

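```bash
python3 -c "
from btn import *
im,K,s,H=grab('wrist')
uv,st=blob(im,(190,90,330,270)); print(uv,st)
print(wz(K,s,H,(uv[0],st[1]+190*0+90*0+17.5),.07),wz(K,s,H,uv,.07))
print(wz(K,s,H,(244.3,204.5),.07))
togo([.519,-.378,.09],-75)"
```

```text
[244.31709845 203.50880829] [ 37  97  36  34 965]
[ 0.59165792 -0.35840052  0.07      ] [ 0.51793655 -0.37774784  0.07      ]
[ 0.51703919 -0.3779677   0.07      ]
t 7.25 pos [ 0.5214 -0.3814  0.1304] rot [-179.71   -0.61  -74.99] shift cm [-0.43  0.16  4.03] F [ 0.31 -0.    0.27]
turn [-0.29 -0.61  0.01]
```

jog_arm(
  targets=[
    [[-0.3,-0.6,0],[-0.4,0.2,1.5],255],
    [[0,0,0],[0,0,1.5],255],
    [[0,0,0],[0,0,0],255],
    [[0,0,0],[0,0,0],255],
  ],
)

```text
t: 7.65
eef_pos: [0.5176, -0.3779, 0.0975]
tcp_rot: [180.0, 0.1, -75.0]
wrist_force: [0.1, -0.2, 0.9]
finger_gap: 0.0001
```

```bash
python3 -c "
from btn import *
togo([.519,-.378,.07],-75)
im,K,s,H=grab('wrist','w11.png')
grab('scene','s11.png')
grab('top','t11.png')
togo([.519,-.378,.07],-75)"
```

```text
t 7.65 pos [ 0.5176 -0.3779  0.0975] rot [ 1.7995e+02  8.0000e-02 -7.5050e+01] shift cm [ 0.05 -0.13  2.75] F [ 0.06 -0.19  0.9 ]
turn [ 0.05  0.08 -0.04]
t 7.8 pos [ 0.518  -0.3781  0.0983] rot [ 1.7999e+02  3.0000e-02 -7.5040e+01] shift cm [ 0.01 -0.1   2.83] F [-0.27 -0.48 -0.66]
turn [ 0.01  0.03 -0.04]
```

View pics/w11.png

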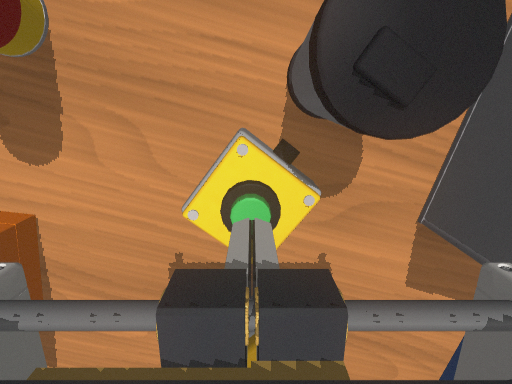

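View pics/s11.png

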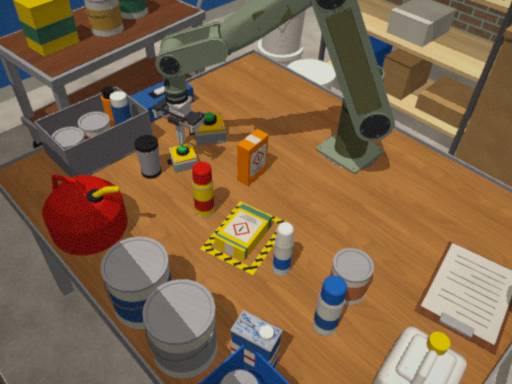

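jog_arm(
  targets=[
    [[0,0,0],[0,-0.05,1],255],
    [[0,0,0],[0,0,0.8],255],
    [[0,0,0],[0,0,0.3],255],
    [[0,0,0],[0,0,0],255],
  ],
)

```text
t: 8.2
eef_pos: [0.5191, -0.3784, 0.0763]
tcp_rot: [-180.0, -0.1, -75.0]
wrist_force: [-0.7, -0.7, -0.3]
finger_gap: 0.0001
```

```bash
python3 -c "
from btn import *
togo([.5185,-.378,.064],-75)
im,K,s,H=grab('wrist','w12.png')
togo([.5185,-.378,.064],-75)"
```

```text
t 8.2 pos [ 0.5191 -0.3784  0.0763] rot [-1.7996e+02 -6.0000e-02 -7.5030e+01] shift cm [-0.06  0.05  1.23] F [-0.67 -0.72 -0.34]
turn [-0.04 -0.06 -0.03]
t 8.25 pos [ 0.5192 -0.3785  0.0765] rot [-1.7996e+02 -7.0000e-02 -7.5030e+01] shift cm [-0.06  0.05  1.25] F [ 0.42  0.52 -0.19]
turn [-0.04 -0.07 -0.03]
```

View pics/w12.png

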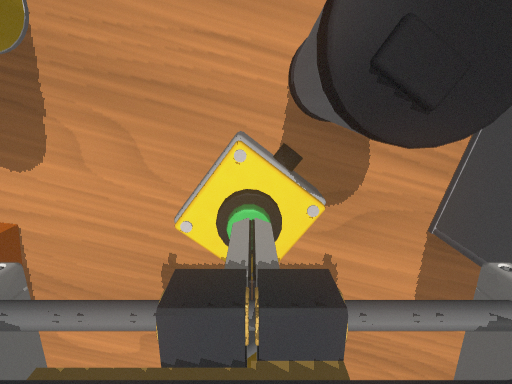

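jog_arm(
  targets=[
    [[0,0,0],[-0.05,0,0.4],255],
    [[0,0,0],[0,0,0.3],255],
    [[0,0,0],[0,0,0.2],255],
  ],
)

```text
t: 8.55
eef_pos: [0.5198, -0.3787, 0.069]
tcp_rot: [-179.9, -0.2, -75.0]
wrist_force: [-1.1, 0.5, 5.5]
finger_gap: 0.0003
```

jog_arm(
  targets=[
    [[0,0,0],[0,0,0.2],255],
  ],
)

```text
t: 8.65
eef_pos: [0.5198, -0.3788, 0.0681]
tcp_rot: [-179.9, -0.2, -75.0]
wrist_force: [-3.9, 3.7, 12.5]
finger_gap: 0.0006
```

```bash
python3 -c "
from btn import *
togo([.5185,-.378,.064],-75)
im,K,s,H=grab('wrist','w13.png')
togo([.5185,-.378,.064],-75)
im,K,s,H=grab('scene');cv2.imwrite('pics/s13.png',cv2.resize(im[120:190,130:240,::-1],None,fx=6,fy=6))
togo([.5185,-.378,.064],-75)"
```

```text
t 8.65 pos [ 0.5198 -0.3788  0.0681] rot [-179.9    -0.18  -75.02] shift cm [-0.11  0.11  0.41] F [-3.92  3.72 12.45]
turn [-0.1  -0.18 -0.02]
t 8.7 pos [ 0.5198 -0.3788  0.0683] rot [-1.7991e+02 -1.7000e-01 -7.5020e+01] shift cm [-0.11  0.1   0.43] F [-2.64  2.79  6.26]
turn [-0.09 -0.17 -0.02]
t 8.75 pos [ 0.5198 -0.3788  0.0682] rot [-179.9    -0.18  -75.02] shift cm [-0.11  0.1   0.42] F [-2.37  2.6   7.29]
turn [-0.1  -0.18 -0.02]
```

View pics/w13.png

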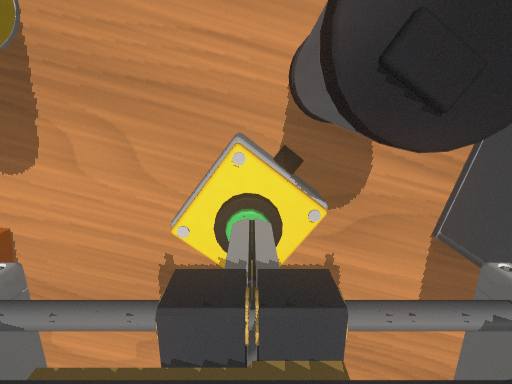

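View pics/s13.png

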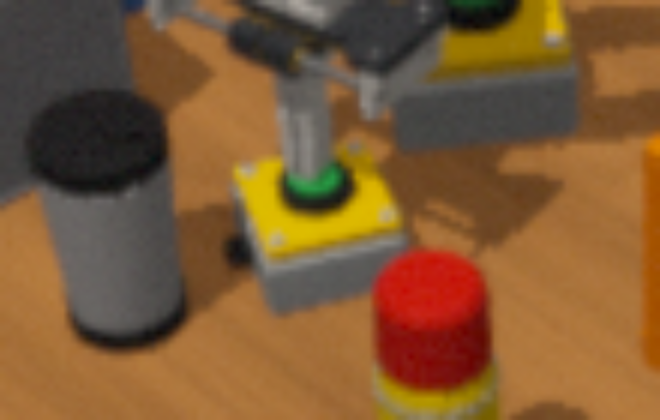

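```bash
python3 -c "
import cv2,numpy as np
a=[cv2.resize(cv2.imread('pics/%s.png'%n)[180:270,200:300],None,fx=3.9,fy=5.5,interpolation=cv2.INTER_CUBIC) for n in('w12','w13')]
cv2.imwrite('pics/z13.png',np.hstack(a))
im=cv2.imread('pics/s11.png')[120:190,130:240];cv2.imwrite('pics/s11z.png',cv2.resize(im,None,fx=6,fy=6,interpolation=cv2.INTER_CUBIC))"
```

```text
(no output)
```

View pics/z13.png

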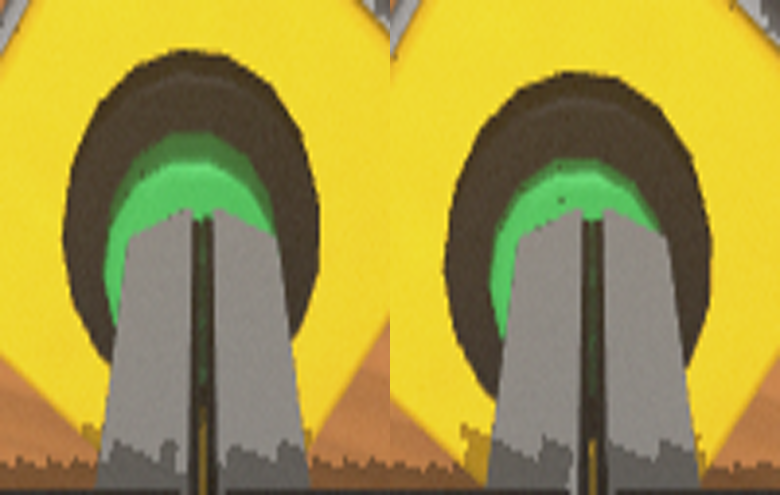

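View pics/s11z.png

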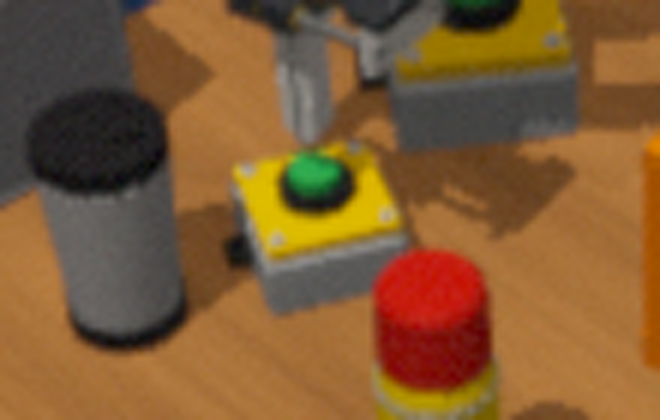

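The button went down only part of the way. The shut tips are about as wide as the button and sat about 2.5 mm off to tool +x, catching on the collar (side force about 3 N). I'll lift, open to 60 mm, and press with the +x finger alone, since one finger is well narrower than the button.

jog_arm(
  targets=[
    [[0,0,0],[0,0,-1],255],
    [[0,0,0],[0,0,-2],255],
    [[0,0,0],[0,0,-1],255],
    [[0,0,0],[-1.5,0,0],92],
    [[0,0,0],[-1.5,0,0],92],
    [[0,0,0],[-0.5,0,0],92],
    [[0,0,0],[0,0,0],92],
    [[0,0,0],[0,0,0],92],
  ],
)

```text
t: 9.55
eef_pos: [0.5107, -0.3438, 0.11]
tcp_rot: [-179.8, -0.3, -75.0]
wrist_force: [-0.1, 0.4, 0.8]
finger_gap: 0.0372
```

```bash
python3 -c "
from btn import *
togo([.508,-.340,.09],-75)
im,K,s,H=grab('wrist','w14.png')
uv,st=blob(im,(190,90,400,270)); print(uv,st,wz(K,s,H,uv,.07))
B=np.linalg.inv(H)
for P in [(.03,0,0),(.037,0,0),(.043,0,0)]:
    q=K@(B[:3,:3]@np.array(P)+B[:3,3]); print(P,q[:2]/q[2])
togo([.508,-.340,.09],-75)
cv2.imwrite('pics/w14z.png',cv2.resize(im[130:300,180:400,::-1],None,fx=3.5,fy=3.5))"
```

```text
t 9.55 pos [ 0.5107 -0.3438  0.11  ] rot [-179.82   -0.31  -75.02] shift cm [-0.45  0.17  1.99] F [-0.08  0.36  0.8 ]
turn [-0.18 -0.31 -0.02]
[293.79327902 208.57230143] [ 84 102  39  37 982] [ 0.5200146  -0.37828014  0.07      ]
(0.03, 0, 0) [294.06648549 228.49091236]
(0.037, 0, 0) [304.35907008 228.50149728]
(0.043, 0, 0) [313.18054746 228.51056931]
t 9.6 pos [ 0.5107 -0.3438  0.1099] rot [-179.83   -0.3   -75.03] shift cm [-0.45  0.16  1.98] F [-0.4   0.48 -0.51]
turn [-0.17 -0.3  -0.03]
```

View pics/w14z.png

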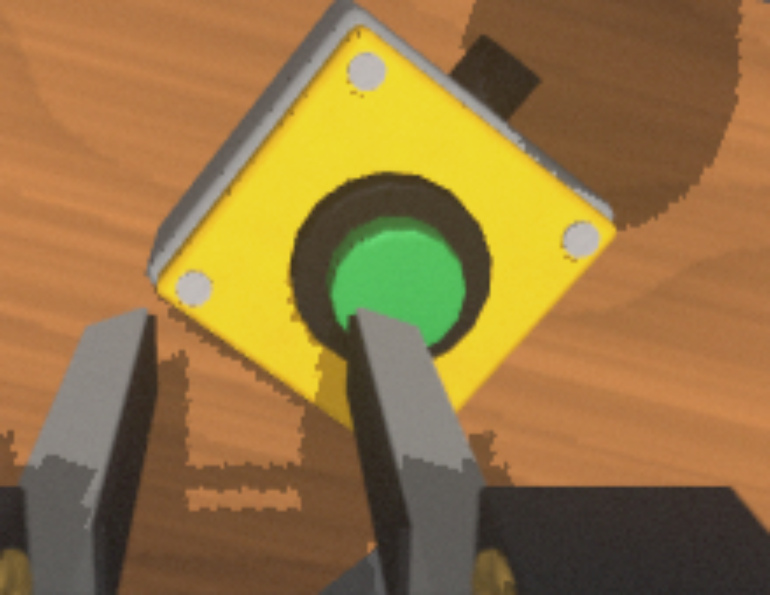

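```bash
python3 -c "
from btn import *
im,K,s,H=grab('wrist')
R=Ro.from_euler('xyz',s['tcp_rot'],degrees=True)
for p in [(293.7,212.9),(293.7,211)]:
    P=wz(K,s,H,p,.07); print(P, 'in tool cm',R.inv().apply(P-s['eef_pos'])*100)
print(s['finger_gap'],s['t'])
"
```

```text
[ 0.5163931  -0.37933298  0.07      ] in tool cm [3.5565013 0.3741389 4.0043597]
[ 0.51796693 -0.3788419   0.07      ] in tool cm [3.54971723 0.20941239 4.00480708]
0.04084996592794356 9.6
```

jog_arm(
  targets=[
    [[-0.2,-0.3,0],[-0.2,0.25,1],92],
    [[0,0,0],[0,0,1],92],
    [[0,0,0],[0,0,0.3],92],
    [[0,0,0],[0,0,0],92],
  ],
)

```text
t: 10.05
eef_pos: [0.5071, -0.3434, 0.0836]
tcp_rot: [179.9, 0.1, -75.1]
wrist_force: [0.2, -0.4, 0.3]
finger_gap: 0.0604
```

```bash
python3 -c "
from btn import *
togo([.508,-.340,.07],-75)
im,K,s,H=grab('wrist','w15.png')
cv2.imwrite('pics/w15z.png',cv2.resize(im[150:280,220:380,::-1],None,fx=4.5,fy=4.5,interpolation=cv2.INTER_CUBIC))"
```

```text
t 10.05 pos [ 0.5071 -0.3434  0.0836] rot [ 1.799e+02  9.000e-02 -7.511e+01] shift cm [-0.3  -0.18  1.36] F [ 0.15 -0.36  0.26]
turn [ 0.1   0.09 -0.11]
```

View pics/w15z.png

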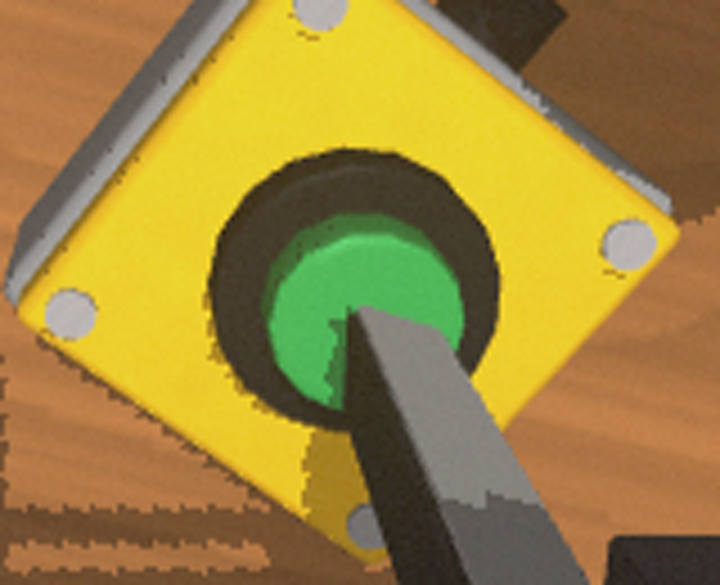

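```bash
python3 -c "
from btn import *
im,K,s,H=grab('wrist')
R=Ro.from_euler('xyz',s['tcp_rot'],degrees=True)
P=wz(K,s,H,(301.3,221.5),.07); print(P, 'in tool cm',R.inv().apply(P-s['eef_pos'])*100)
B=np.linalg.inv(H)
for p in [(.0365,0,0),(.03,-.008,0),(.043,-.008,0),(.0365,0,.0136)]:
    q=K@(B[:3,:3]@np.array(p)+B[:3,3]); q=q[:2]/q[2]; print(p,(q-[220,150])*4.5)
print(s['finger_gap'],s['t'])
"
```

```text
[ 0.51610712 -0.37941709  0.07      ] in tool cm [3.71991068 0.04818248 1.36300514]
(0.0365, 0, 0) [376.40722721 353.16761023]
(0.03, -0.008, 0) [335.64371447 303.62226854]
(0.043, -0.008, 0) [422.62822877 303.7153358 ]
(0.0365, 0, 0.0136) [361.68990693 319.03274711]
0.06030998927245686 10.1
```

jog_arm(
  targets=[
    [[0,0,0],[-0.15,-0.05,0.7],92],
    [[0,0,0],[0,0,0.4],92],
    [[0,0,0],[0,0,0.3],92],
    [[0,0,0],[0,0,0.2],92],
  ],
)

```text
t: 10.55
eef_pos: [0.5083, -0.3427, 0.0691]
tcp_rot: [180.0, -0.1, -75.1]
wrist_force: [-1.1, 1.6, 5.1]
finger_gap: 0.0601
```

jog_arm(
  targets=[
    [[0,0,0],[0,0,0.2],92],
  ],
)

```text
t: 10.65
eef_pos: [0.5084, -0.3427, 0.068]
tcp_rot: [180.0, -0.1, -75.1]
wrist_force: [-3.8, 3.6, 15.0]
finger_gap: 0.0598
```

```bash
python3 -c "
from btn import *
togo([.508,-.340,.07],-75)
im,K,s,H=grab('wrist','w16.png')
togo([.508,-.340,.07],-75)
cv2.imwrite('pics/w16z.png',cv2.resize(im[150:280,220:380,::-1],None,fx=4.5,fy=4.5,interpolation=cv2.INTER_CUBIC))"
```

```text
t 10.65 pos [ 0.5084 -0.3427  0.068 ] rot [ 1.7999e+02 -1.0000e-01 -7.5090e+01] shift cm [-0.28 -0.03 -0.2 ] F [-3.81  3.55 15.02]
turn [ 0.01 -0.1  -0.09]
t 10.7 pos [ 0.5084 -0.3427  0.0682] rot [ 1.7998e+02 -1.0000e-01 -7.5090e+01] shift cm [-0.27 -0.04 -0.18] F [-3.14  2.88  6.18]
turn [ 0.02 -0.1  -0.09]
```

View pics/w16z.png

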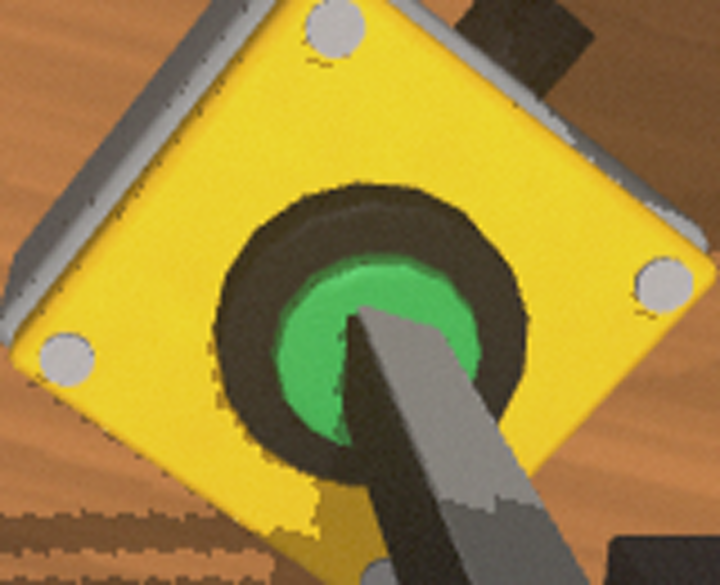

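jog_arm(
  targets=[
    [[0,0,0],[0,0,0.3],92],
    [[0,0,0],[0,0,0.1],92],
  ],
)

```text
t: 10.9
eef_pos: [0.5084, -0.3427, 0.0683]
tcp_rot: [179.9, -0.1, -75.1]
wrist_force: [-2.0, 1.4, 4.3]
finger_gap: 0.0602
```

```bash
python3 -c "
from btn import *
togo([.508,-.340,.07],-75)
im,K,s,H=grab('wrist','w17.png')
togo([.508,-.340,.07],-75)
cv2.imwrite('pics/w17z.png',cv2.resize(im[150:280,220:380,::-1],None,fx=4.5,fy=4.5,interpolation=cv2.INTER_CUBIC))
im=grab('scene')[0];cv2.imwrite('pics/s17.png',cv2.resize(im[120:190,130:240,::-1],None,fx=6,fy=6,interpolation=cv2.INTER_CUBIC))
togo([.508,-.340,.07],-75)"
```

```text
t 10.9 pos [ 0.5084 -0.3427  0.0683] rot [ 1.7994e+02 -1.0000e-01 -7.5080e+01] shift cm [-0.27 -0.03 -0.17] F [-2.05  1.43  4.26]
turn [ 0.06 -0.1  -0.08]
t 10.95 pos [ 0.5084 -0.3428  0.0682] rot [ 1.7996e+02 -1.1000e-01 -7.5080e+01] shift cm [-0.28 -0.03 -0.18] F [-3.08  2.7   6.03]
turn [ 0.04 -0.11 -0.08]
t 11.0 pos [ 0.5085 -0.3428  0.0681] rot [ 1.7996e+02 -1.1000e-01 -7.5090e+01] shift cm [-0.28 -0.03 -0.19] F [-4.49  2.05  8.05]
turn [ 0.04 -0.11 -0.09]
```

View pics/w17z.png

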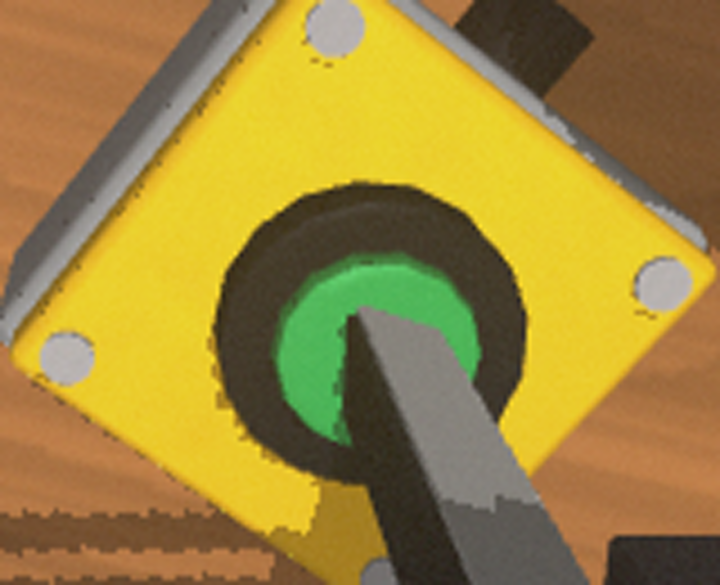

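View pics/s17.png

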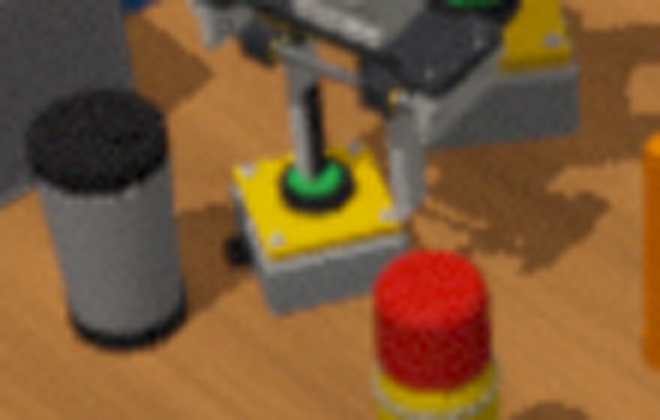

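The finger is well within the button and hits a hard stop at z 0.068: more command only adds force. To tell whether this is full travel, I'll release in small steps and watch force against height.

jog_arm(
  targets=[
    [[0,0,0],[0,0,-0.2],92],
    [[0,0,0],[0,0,0],92],
  ],
)

```text
t: 11.2
eef_pos: [0.5086, -0.3429, 0.0714]
tcp_rot: [180.0, -0.2, -75.1]
wrist_force: [-0.6, 1.5, 2.9]
finger_gap: 0.0601
```

```bash
cat > st.py <<'E'
from btn import *
z=[];F=[]
for i in range(4):
    s=env.get_state(); z.append(s['eef_pos'][2]); F.append(s['wrist_force']); im=env.grab_frame('wrist')['color']
print(s['t'],np.round(z,4),np.mean(F,0).round(2))
import sys
cv2.imwrite('pics/%s.png'%sys.argv[1],cv2.resize(im[150:280,220:380,::-1],None,fx=4.5,fy=4.5,interpolation=cv2.INTER_CUBIC))
E
python3 st.py a1
```

```text
11.35 [0.0714 0.0712 0.071  0.0708] [-0.87  1.    3.53]
```

jog_arm(
  targets=[
    [[0,0,0],[0,0,-0.2],92],
    [[0,0,0],[0,0,0],92],
  ],
)

```text
t: 11.6
eef_pos: [0.5086, -0.3429, 0.0725]
tcp_rot: [180.0, -0.1, -75.1]
wrist_force: [-1.2, 0.6, 2.6]
finger_gap: 0.0601
```

```bash
python3 st.py a2
```

```text
11.75 [0.0725 0.0723 0.0723 0.0723] [-0.67  0.56  2.24]
```

jog_arm(
  targets=[
    [[0,0,0],[0,0,-0.2],92],
    [[0,0,0],[0,0,0],92],
  ],
)

```text
t: 12.0
eef_pos: [0.5088, -0.3431, 0.0741]
tcp_rot: [180.0, -0.2, -75.1]
wrist_force: [-0.2, 0.4, 2.0]
finger_gap: 0.0598
```

```bash
python3 st.py a3
```

```text
12.15 [0.0741 0.074  0.0741 0.074 ] [ 0.38 -0.19  1.77]
```

The profile fits: about 1.5 N at z 0.0743, and the hard stop over 5 N at 0.0682, which is 6 mm of travel (TCP height reads about 4 mm high). The button was fully down. I'll lift clear.

jog_arm(
  targets=[
    [[0,0,0],[0,0,-1.5],92],
    [[0,0,0],[0,0,-3],92],
    [[0,0,0],[0,0,-3],92],
    [[0,0,0],[0,0,-3],92],
    [[0,0,0],[0,2,-1.5],92],
    [[0,0,0],[0,2,0],92],
    [[0,0,0],[0,0,0],92],
    [[0,0,0],[0,0,0],92],
  ],
)

```text
t: 13.0
eef_pos: [0.4668, -0.3516, 0.2002]
tcp_rot: [179.8, 0.1, -75.1]
wrist_force: [0.4, -0.4, 0.2]
finger_gap: 0.06
```

```bash
python3 - <<'E'
from btn import *
for n in('wrist','scene','top'): im=grab(n,n+'20.png')[0]
im,K,R,t=grab('top'); np.set_printoptions(suppress=True,precision=4)
cv2.imwrite('pics/top20z.png',cv2.resize(im[130:250,190:350,::-1],None,fx=4.5,fy=4.5,interpolation=cv2.INTER_CUBIC))
s=env.get_state(); print(s['t'],s['eef_pos'],s['wrist_force'],s['joint_vel'].round(2))
E
```

```text
13.2 [ 0.4672 -0.3511  0.1993] [ 0.0268 -0.0199  0.1615] [ 0.18  0.07 -0.25 -0.08  0.15 -0.15]
```

View pics/top20z.png

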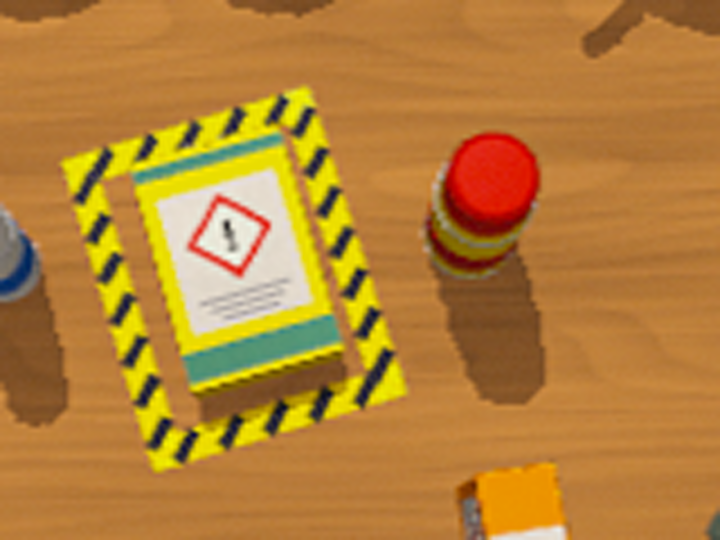

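View pics/scene20.png

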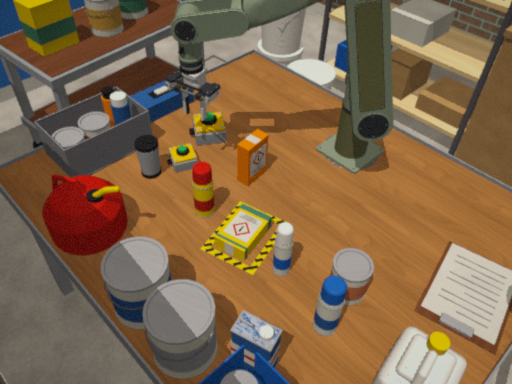

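View pics/wrist20.png

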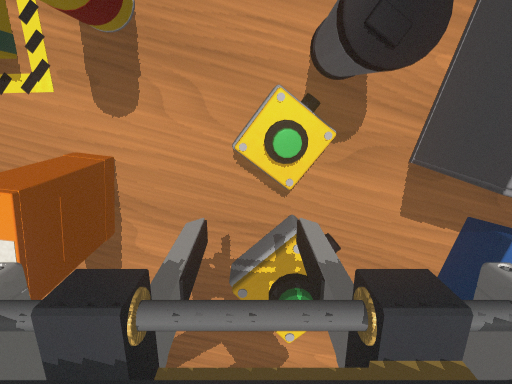

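The top view shows the carton unmoved, label up, inside the tape. The button is up again, and the cans, mug, tin and orange box stand where they did. I'll do one numeric check, then hand in.

```bash
python3 - <<'E'
from h import *
T=np.load('top.npz');a=(T['K'],T['R'],T['t']); th=np.radians(16)
c=np.array([.5885,.0357]);M=np.array([[np.cos(th),np.sin(th)],[-np.sin(th),np.cos(th)]])
for p in [(132,172),(283,135),(343,348),(192,388)]:
    P=onz(*a,((p[0]+.5)/4.5+189.5,(p[1]+.5)/4.5+129.5),.05); print((M@(P[:2]-c)*1000).round(0))
env.close_job()
E
```

```text
[84. 47.]
[ 78. -63.]
[-80. -58.]
[-76.  51.]
the job is handed in; nothing more can be done
```

The carton lies flat with its hazard label up, fully inside the tape. The green button on the smaller station went fully down and came back up. The job is handed in at about 13 s.

- **Carton:** I tipped it with two fingers, pushing slowly about 14 cm up. In the last picture its top corners measure at most 84 mm along and 63 mm across from the bay centre. The tape's outer edge is at 120 mm and 95 mm.
- **Button, first try:** With the fingers shut, it met the same stop at about the same height (0.068) with some sideways force. The picture suggested the tips were off-centre and catching on the collar. I took it for a partial press and repeated it, so the button was pressed twice, both times after the carton lay still.
- **Button, second try:** One finger, well inside the button, reached a hard stop at over 5 N. On the way up the force fell to about 1.8 N after nearly 6 mm, which fits the full travel.
- **Disagreements:** The height readings at the button were about 4 mm higher than the stated 70 mm and 64 mm. Heights found from two views were 2 to 9 mm low at the button. At the carton's top they were off by 2 to 23 mm, so I used the stated heights there.
- **Everything else:** By eye in the last pictures, the cans, tin, mug and orange box stand where they did. The gripper was clear of everything, with the wrist force near zero.

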